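# Refit the clean-out cap of the dust separator

### The job

Put the sanding block that lies over the dust separator's port flat into the plywood tray, and set the black screw cap on the port with its lugs on top of the thread. Turn the cap backward (anticlockwise from above) until it drops a step, then forward (clockwise) until it is fully home, and only then push the suction lever all the way over, away from the robot. Leave the glue bottle and the glass jar where they stand.

Things in the scene. Friction and masses are not known exactly. Their poses are not given: they have to be found in the camera images.
- separator: Grey painted dust separator, a low box fixed to the bench, 220 (its x) x 300 (its y) x 70 mm high; origin at the centre of its underside, z up, its -x side faces roughly toward the robot. On its flat top stand the threaded port (point port, at its y = +70 mm) and the suction lever (at its y = -100 mm).
- port (a point): Centre of the rim of the aluminium port, 104 mm above the bench, axes parallel to the separator's. The port is an upright neck 50 mm across and 34 mm high with a right-hand three-start thread of round ribs, 4 mm thick and out to 58 mm across, 30 mm lead. A cap set on it rests with its lugs on top of the ribs.
- cap: Black plastic screw cap, 70 mm across, 61 mm tall, about 0.2 kg, standing on the bench. Origin: centre of its lower edge, z up. A cup 30 mm high, open below, with a grip bar on top. Height of the origin relative to the port's rim: -9 mm at the rib starts (highest), about -16 mm at the low end on top of the ribs, -17 to -18.5 mm just dropped, -24 mm fully home (inner top on the rim).
- block: Cork sanding block 110 (x) x 60 (y) x 45 mm, 0.1 to 0.2 kg; origin at the centre of its underside, z up. At the start it lies loose across the port's rim, its underside 104 mm above the bench.
- tray: Fixed open plywood tray 200 (x) x 150 (y) x 30 mm high, walls 6 mm; origin at the centre of its underside, inner floor 6 mm above the bench.
- lever (a joint): Suction lever, an 80 mm steel toggle lever. It reads 0 to 0.15 rad at the start, where it leans to the separator's -x side (toward the robot) about 0.5 rad from upright, and 1.0 rad when it is all the way over to +x. It stays where it is left; a light push near its tip, along the separator's +x, moves it.
- lever_tip (a point): Tip of the suction lever; it moves with the lever, about 77 mm along the separator's x over the full swing.
- rib_start (a point): High start of the first thread rib, on the port's +x side, 3 mm below the rim; the other two ribs start 120 degrees to either side. Seen from above the ribs run down clockwise. A cap turned backward on top of the ribs climbs up to 7 mm to the starts (within 90 degrees), then drops 8 to 9 mm.
- peg (a point): Top of one of three short upright stop pegs, one 31 degrees anticlockwise of each rib start. Lugs drop between peg and rib start. The pegs stop a cap on top of the ribs from going forward, and a dropped cap from going back. From the drop, 70 to 85 degrees forward brings the cap home; it goes stiff within another 30 degrees.
- cap_bar (a point): Point on the cap's axis in its straight grip bar, 52 mm above the cap's origin. The bar is 64 mm long along the cap's x, 14 mm wide, and reaches from 30 to 61 mm above the origin. It can be gripped across its width, or turned by fingers straddling it loosely, so that the cap is free to climb and drop.
- lug (a point): Inner end of one of the cap's three lugs (4 mm thick pins on its inside, 10 mm above the lower edge, 120 degrees apart), in the cap's +x direction.
- glue: Bystander, to be left alone: white glue bottle, 60 mm across, 170 mm tall, origin under its centre.
- jar: Bystander, to be left alone: closed amber glass jar, 72 mm across, 100 mm tall, origin under its centre.
Mind the look-alikes: they are no part of the job. Leave any purple or turquoise look-alike of the cap alone.

How it is judged:
On the way, in this order (a step that is already met when the one before it is completed fails the run):
1. the sanding block lies flat in the tray (x of block in the frame of tray between -0.085 and 0.085 m and y of block in the frame of tray between -0.06 and 0.06 m and z of block in the frame of tray below 0.02 m and angle between block's own z axis and vertical below 0.15 rad), for 0.2 s.
2. the cap, resting on the thread, turns backward at the high end of the ribs (lower edge within 2.5 mm of its highest) (horizontal distance between cap and port below 0.004 m and angle between cap's own z axis and vertical below 0.12 rad and z of cap in the frame of port between -0.0115 and -0.006 m and contact force between cap and separator above 0.1 N and angular speed of cap above 0.1 rad/s and linear speed of cap below 0.03 m/s), for 0.06 s.
3. the cap has dropped a step off the rib ends (horizontal distance between cap and port below 0.004 m and angle between cap's own z axis and vertical below 0.12 rad and z of cap in the frame of port below -0.0165 m), for 0.1 s.
4. the cap is screwed fully home (horizontal distance between cap and port below 0.004 m and angle between cap's own z axis and vertical below 0.12 rad and z of cap in the frame of port below -0.0225 m), for 0.2 s.
At the end, for the whole second after the job is handed in: The block lies flat in the tray; the cap is on the port, level, its inner top within 1.5 mm of the rim; the lever is over (above 0.85 rad of 1.0); all at rest and released (all of step 1 and all of step 4 and value of joint lever above 0.85 rad and linear speed of each of cap, block below 0.02 m/s); the robot touches nothing.
It fails at once if the lever is pushed over before the cap is home (value of joint lever above 0.6 rad and z of cap in the frame of port above -0.021 m).
It fails at once if a bystander is moved by more than 30 mm (distance of any of glue, jar from where it was at the start of the episode above 0.03 m).
It also fails if it takes over 72 s, if anything falls off the work surface, if the arm or the gripper's body presses on something with over 40 N, if the wrist force passes 120 N, or if a joint passes its speed limit or range.

### The arm

A 7-joint arm with a two-finger parallel gripper is mounted at the origin on the work surface. World frame = base frame: x ahead of the robot, y to its left, z up, the work surface at z = 0. Lengths are in m, angles in rad, forces in N, time in s.
With the tool pointing down it reaches from about 0.425 to 0.925 m from the base axis. Payload 6.8 kg.
Tool frame: the origin (TCP) lies at the very end of the fingers, on their centre line; the grasp point (between the pads) lies 19 mm behind it; z points along the fingers, y is the line along which they close (so a half turn about z gives the same grasp; the last joint's range is limited). The gripper opens to 85 mm and grips with 20 to 120 N. Pads are 22 mm wide; open, the fingers measure 114 mm over their backs; the gripper's body (76 mm by 85 mm) begins 54 mm behind the grasp point. The pads swing forward as they close: fully open they stand 13 mm farther back than shut.
Start: joints at [-1.248, 0.477, 0.022, 1.555, -0.011, 1.109, -0.083], TCP at [0.282, 0.613, 0.231] pointing down, gripper open.
Joint ranges: [-2.96, 2.96], [-0.34, 2.1], [-1.41, 1.46], [0.24, 2.44], [-1.37, 4.51], [0.17, 1.92], [-2.96, 2.96]. Speed limits (rad/s): [2.39, 2.39, 3.14, 3.14, 3.14, 3.14, 3.14].

### API

Orientations are given as a unit quaternion [w, x, y, z].
In Python, from station import get_obs, read_camera, hand_in gives the robot as it stands.
- The arm moves only by the tool arm_command, never from a script. Its argument "commands" is one flat list of numbers, 7 for each row, row after row: the shift along the tool's x, y, z in m, then the turn, a rotation vector about the tool's x, y, z in degrees, then the opening, from 0 (shut) to 1 (fully open). In form: [tx, ty, tz, rx, ry, rz, fingers, tx, ty, tz, rx, ry, rz, fingers, ...]. A call has 1 to 8 rows; each row is the pose to reach, as a shift and turn from the pose commanded when the call began, along the tool's axes at that moment; what a row does not reach only later rows make up. A row lasts 1/10 s, in which the tool goes at most 50 mm and 8.59 degrees, less where a joint would pass 70% of its speed; a pose out of reach is approached as far as the arm can. A call with a gripper value outside its range is refused whole. The fingers move at their own pace and stop on an object; "force" is the grip in N (left out, the last holds). Time passes only in rows, so rows that repeat a pose let the fingers close. It gives the time, the measured TCP pose, the force, the opening and the grip force at its end, in the units of the state.
- get_obs(): the state, without advancing time (a new reading comes with each control period).
- read_camera(name): name is "scene" or "top" or "wrist"; returns a dict with "img" (400x640x3 uint8, red, green, blue), "camera_matrix" (3x3 intrinsics, pixels), "pose" (4x4, takes a point from camera to world coordinates). Camera axes: x right, y down, z forward; pixel columns grow to the right and rows downward; lengths in m; the calibration is good to about 2 mm. A picture is of the moment at which its call begins. There is no depth.
- hand_in(): hands the job in; it is judged then, once.
The state is a dict: "t": time; "q": joint angles; "joint_vel": joint speeds; "joint_torque": joint torques, N m; "eef_pos": TCP position; "tool_rot": TCP orientation; "contact_force": force on the tool from outside, world axes, zero at the start; "torque": the same for the moment, N m; "gripper_width": opening from 0.0 (shut) to 1.0 (fully open); "grasp_force": force on a finger pad.
Only numpy, scipy, OpenCV 4.12 (cv2) and the standard library are available. Lean on these libraries where they do the work, as an engineer would, in place of code of your own. Each camera call takes 0.05 s, during which the arm holds its last target. There are 200 camera calls.

## Working session

There is one attempt and no reset: what is moved stays moved. The work goes in short steps, Python scripts to look and compute and a tool call to move; the robot and the scene stay as the last step left them, time stands still between calls to the robot, and variables do not carry over. Pictures are saved under pics/ and viewed, at most 10 in all, crops included, and the job is handed in when it is done.

Besides the shell and the picture viewer there is one more tool, called as name(argument=value, ...) on one line, values as JSON. arm_command: Moves the arm, as the interface text tells. Its arguments: {"type":"object","properties":{"commands":{"type":"array","items":{"type":"number"}},"force":{"type":"number"}},"required":["commands"]}

```bash
ls; mkdir -p pics
python3 - <<'E'
from station import *
import cv2,numpy as np
o=get_obs();print({k:np.round(v,3).tolist() for k,v in o.items()})
for n in("scene","top"):
    c=read_camera(n);cv2.imwrite(f"pics/{n}0.png",c["img"][:,:,::-1]);print(n,c["camera_matrix"].tolist(),np.round(c["pose"],4).tolist())
    np.savez(f"{n}0.npz",**c)
E
```

```text
pics
{'t': 0.0, 'q': [-1.248, 0.478, 0.022, 1.556, -0.011, 1.109, -0.083], 'joint_vel': [0.002, 0.001, -0.0, 0.0, 0.002, -0.001, 0.0], 'joint_torque': [0.0, -59.644, 1.607, -28.121, 0.012, 0.009, -0.0], 'eef_pos': [0.282, 0.613, 0.23], 'tool_rot': [-0.0, 0.214, 0.977, -0.001], 'contact_force': [0.683, -0.123, -0.783], 'torque': [0.007, -0.016, 0.012], 'grasp_force': 0.0, 'gripper_width': 0.999}
scene [[407.71816197042074, 0.0, 316.10492749412794], [0.0, 407.71816197042074, 205.23332732126616], [0.0, 0.0, 1.0]] [[0.2913, 0.5166, -0.8052, 1.6012], [0.9565, -0.1718, 0.2358, -0.3268], [-0.0165, -0.8388, -0.5441, 0.8336], [0.0, 0.0, 0.0, 1.0]]
top [[438.65408861936817, 0.0, 318.4001919998175], [0.0, 438.65408861936817, 200.79964583779054], [0.0, 0.0, 1.0]] [[0.0294, -0.9979, 0.0584, 0.4636], [-0.9995, -0.0285, 0.0156, -0.0342], [-0.0139, -0.0588, -0.9982, 1.3363], [0.0, 0.0, 0.0, 1.0]]
```

View pics/top0.png

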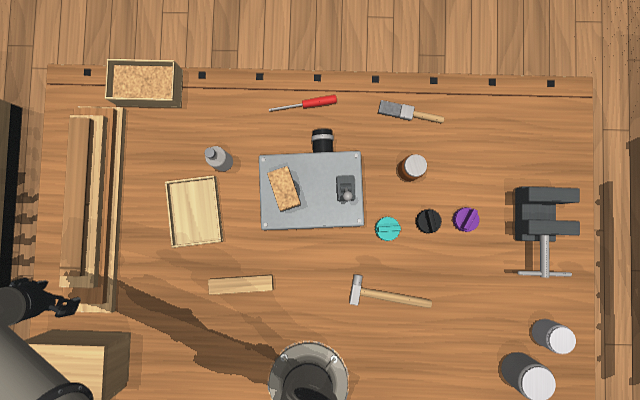

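View pics/scene0.png

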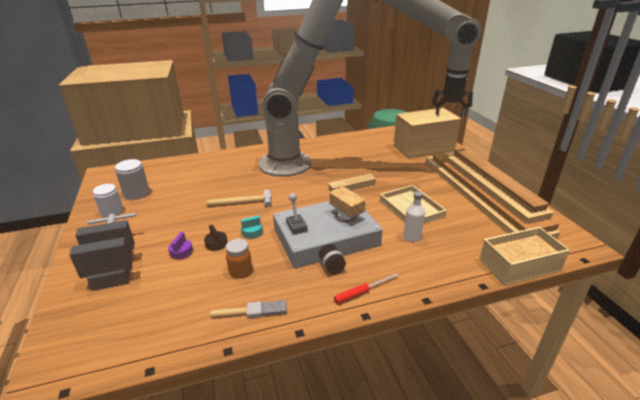

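The top view shows the separator around px (312,190), the block at (284,188), the lever at (346,190), the black cap at (429,221), the tray at (194,211), the glue at (218,158) and the jar at (413,167). Next I measure them.

```bash
cat > h.py <<'E'
import numpy as np,cv2
from scipy.spatial.transform import Rotation as R
def ray(c,u,v,z):
    K,P=c["camera_matrix"],c["pose"]
    d=P[:3,:3]@np.linalg.solve(K,[u,v,1.]);o=P[:3,3]
    return o+d*(z-o[2])/d[2]
def blob(mask,box):
    x0,y0,x1,y1=box;m=np.zeros(mask.shape,np.uint8);m[y0:y1,x0:x1]=mask[y0:y1,x0:x1]
    m=cv2.morphologyEx(m.astype(np.uint8),cv2.MORPH_CLOSE,np.ones((3,3)))
    cs,_=cv2.findContours(m,cv2.RETR_EXTERNAL,cv2.CHAIN_APPROX_NONE)
    return max(cs,key=cv2.contourArea)
def rect(c,cnt,z):
    p=np.array([ray(c,u,v,z)[:2] for u,v in cnt[:,0].astype(float)],np.float32)
    (cx,cy),_,_=r=cv2.minAreaRect(p);b=cv2.boxPoints(r)
    e=[b[1]-b[0],b[2]-b[1]];l=max(e,key=np.linalg.norm)
    return np.round([cx,cy,*sorted(map(np.linalg.norm,e)),np.degrees(np.arctan2(l[1],l[0]))%180],4)
def tool(world,o):
    return R.from_quat(o["tool_rot"],scalar_first=True).inv().apply(world)
E
python3 - <<'E'
from h import *
c=dict(np.load("top0.npz"));im=c["img"];hsv=cv2.cvtColor(im,cv2.COLOR_RGB2HSV);H,S,V=[hsv[...,i].astype(int) for i in range(3)]
for u,v in[(284,188),(195,210),(270,200),(330,215),(429,221),(420,228),(348,190),(347,198),(240,240),(170,190)]:print((u,v),hsv[v,u],end=' ')
print()
sat=(S<50)
print("sep",rect(c,blob((S<50)&(V>90),(250,150,370,236)),.07))
print("block",rect(c,blob((S>100),(262,160,304,215)),.149))
print("cap",rect(c,blob((V<70),(412,205,444,238)),.03))
print("capbar",[ray(c,429,221,.06)])
b=cv2.resize(im[140:250,150:480],None,fx=2.4,fy=2.4,interpolation=cv2.INTER_CUBIC)
cv2.imwrite("pics/crop0.png",b[:,:,::-1])
E
```

```text
(284, 188) [ 16 115 222] (195, 210) [ 23  75 235] (270, 200) [ 90   7 173] (330, 215) [ 90   3 182] (429, 221) [70 28 27] (420, 228) [102  41  31] (348, 190) [60  4 63] (347, 198) [ 17  11 168] (240, 240) [ 14 135 192] (170, 190) [ 18  90 226] 
sep [5.68800e-01 9.00000e-03 2.19000e-01 2.97300e-01 9.39392e+01]
block [ 0.5648  0.0805  0.0586  0.1106 20.3995]
cap [ 4.89400e-01 -3.38900e-01  6.52000e-02  7.41000e-02  9.16528e+01]
capbar [array([ 0.48884283, -0.33624594,  0.06      ])]
```

View pics/crop0.png

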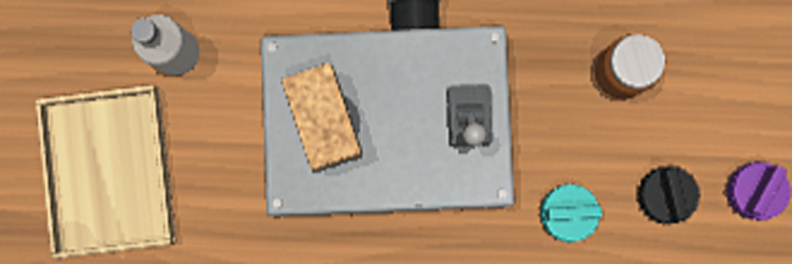

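Crop: tray corners at crop px (40,98), (157,87), (172,243), (57,257), cap bar running (661,170)–(679,222), and lever tip at (474,133).

```bash
cat >> h.py <<'E'
def go(o,x,y,z,ydeg):
    """tool-frame shift (m), rotvec (deg) to TCP xyz, pointing down, tool y at ydeg"""
    a=np.radians(ydeg);Y=np.array([np.cos(a),np.sin(a),0]);Z=np.array([0,0,-1.]);X=np.cross(Y,Z)
    q=R.from_quat(o["tool_rot"],scalar_first=True)
    return np.round(tool(np.array([x,y,z])-o["eef_pos"],o),4),np.round((q.inv()*R.from_matrix(np.c_[X,Y,Z])).as_rotvec(degrees=True),1)
E
python3 - <<'E'
from h import *
from station import *
c=dict(np.load("top0.npz"))
t=[ray(c,150+u/2.4,140+v/2.4,.03) for u,v in[(40,98),(157,87),(172,243),(57,257)]]
print("tray",np.round(t,3).tolist(),np.mean(t,0))
for n,u,v,z in[("bar1",661,170,.061),("bar2",679,222,.061),("tip",474,133,.17),("glue",146,28,.17),("jar",638,61,.1)]: print(n,np.round(ray(c,150+u/2.4,140+v/2.4,z),3))
o=get_obs();print(go(o,.565,.081,.22,110.4))
E
```

```text
tray [[0.587, 0.444, 0.03], [0.605, 0.298, 0.03], [0.411, 0.271, 0.03], [0.39, 0.413, 0.03]] [0.49828065 0.35623896 0.03      ]
bar1 [ 0.518 -0.325  0.061]
bar2 [ 0.456 -0.348  0.061]
tip [ 0.548 -0.093  0.17 ]
glue [0.656 0.277 0.17 ]
jar [ 0.644 -0.287  0.1  ]
(array([-0.4796, -0.3649,  0.011 ]), array([ -0.1,  -0. , -45.1]))
```

arm_command(commands=[-0.48,-0.365,0.01,0,0,-45,1,-0.48,-0.365,0.01,0,0,-45,1,-0.48,-0.365,0.01,0,0,-45,1,-0.48,-0.365,0.01,0,0,-45,1,-0.48,-0.365,0.01,0,0,-45,1,-0.48,-0.365,0.01,0,0,-45,1,-0.48,-0.365,0.01,0,0,-45,1,-0.48,-0.365,0.01,0,0,-45,1], force=40)

```text
t: 0.9
eef_pos: [0.4696, 0.2601, 0.2245]
tool_rot: [-0.0, -0.176, 0.984, -0.0]
contact_force: [0.6, -0.0, 0.1]
gripper_width: 1.0
grasp_force: 0.0
```

Run:
```python
from h import *
from station import *
o=get_obs();print(o["t"],o["eef_pos"],o["q"],go(o,.565,.081,.22,110.4))
```

```text
0.9 [0.46957955 0.26011291 0.22450497] [-6.19091545e-01  2.58281750e-01 -3.51800948e-03  1.89352692e+00
  1.01515851e-03  9.90110990e-01  1.30241326e+00] (array([-0.0273, -0.2011,  0.0045]), array([-0. , -0. , -0.1]))
```

arm_command(commands=[-0.027,-0.201,0.005,0,0,0,1,-0.027,-0.201,0.005,0,0,0,1,-0.027,-0.201,0.005,0,0,0,1,-0.027,-0.201,0.005,0,0,0,1,-0.027,-0.201,0.005,0,0,0,1,-0.027,-0.201,0.005,0,0,0,1])

```text
t: 1.5
eef_pos: [0.5644, 0.0813, 0.2192]
tool_rot: [-0.0, -0.175, 0.985, -0.0]
contact_force: [-0.2, 0.3, -0.2]
gripper_width: 1.0
grasp_force: 0.0
```

Run:
```python
from h import *
from station import *
o=get_obs();c=read_camera("wrist");cv2.imwrite("pics/w1.png",c["img"][:,:,::-1]);np.savez("w1.npz",**c)
print(o["t"],o["eef_pos"],o["q"][6]);print(np.round(c["pose"],3).tolist())
hsv=cv2.cvtColor(c["img"],cv2.COLOR_RGB2HSV)
m=(hsv[...,1]>100)&(hsv[...,0]<25)
K,P=c["camera_matrix"],c["pose"];p=K@(P[:3,:3].T@(np.array([.565,.08,.149])-P[:3,3]));u,v=(p[:2]/p[2]).astype(int);print(u,v)
b=(max(u-220,0),max(v-190,0),u+220,v+190)
print(rect(c,blob(m,b),.149))
```

```text
1.5 [0.56440073 0.08133882 0.21924621] 1.7039494451522277
[[-0.343, 0.893, 0.292, 0.49], [0.939, 0.326, 0.105, 0.055], [-0.002, 0.311, -0.95, 0.362], [0.0, 0.0, 0.0, 1.0]]
314 215
[  0.5749   0.1116   0.2613   0.2737 110.1569]
```

View pics/w1.png

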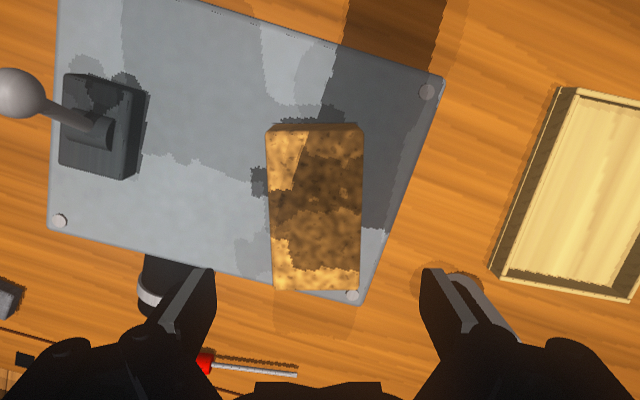

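The wrist view shows the block at px x 267–363, centred between the fingers (215 and 420). I descend and grip it.

arm_command(commands=[0,0,0.05,0,0,0,1,0,0,0.08,0,0,0,1,0,0,0.105,0,0,0,1,0,0,0.105,0,0,0,0.4,0,0,0.105,0,0,0,0.4,0,0,0.105,0,0,0,0.4,0,0,0.105,0,0,0,0.4,0,0,0.105,0,0,0,0.4], force=40)

```text
t: 2.35
eef_pos: [0.5648, 0.0834, 0.1157]
tool_rot: [0.001, -0.176, 0.984, 0.0]
contact_force: [0.1, -0.6, -0.4]
gripper_width: 0.696
grasp_force: 44.2
```

Run:
```python
from h import *
from station import *
o=get_obs();print(o["t"],o["eef_pos"],o["gripper_width"],o["grasp_force"],go(o,.498,.355,.16,98.4),go(o,.498,.355,.017,98.4))
```

```text
2.35 [0.56475338 0.08341143 0.11570643] 0.6955173183545331 44.17965531349182 (array([-0.0318,  0.2779, -0.0442]), array([ 0. ,  0.1, 11.9])) (array([-0.0316,  0.2779,  0.0988]), array([ 0. ,  0.1, 11.9]))
```

arm_command(commands=[0,0,-0.045,0,0,0,0.4,-0.032,0.278,-0.045,0,0,12,0.4,-0.032,0.278,-0.045,0,0,12,0.4,-0.032,0.278,-0.045,0,0,12,0.4,-0.032,0.278,-0.045,0,0,12,0.4,-0.032,0.278,-0.045,0,0,12,0.4,-0.032,0.278,-0.045,0,0,12,0.4,-0.032,0.278,-0.045,0,0,12,0.4])

```text
t: 3.15
eef_pos: [0.4946, 0.3621, 0.1601]
tool_rot: [-0.0, -0.077, 0.997, 0.002]
contact_force: [-1.0, -0.1, -2.3]
gripper_width: 0.693
grasp_force: 44.5
```

Run:
```python
from h import *
from station import *
o=get_obs();print(o["t"],o["eef_pos"],o["gripper_width"],o["grasp_force"],o["contact_force"],go(o,.498,.355,.02,98.4))
```

```text
3.15 [0.49462986 0.36208846 0.16011098] 0.6929704427725506 44.49926733970642 [-0.99790821 -0.09031484 -2.29621088] (array([-0.0023, -0.0081,  0.1401]), array([ 0.2, -0. ,  0.4]))
```

arm_command(commands=[0,-0.007,0.05,0,0,0,0.4,0,-0.007,0.1,0,0,0,0.4,0,-0.007,0.13,0,0,0,0.4,0,-0.007,0.138,0,0,0,0.4,0,-0.007,0.142,0,0,0,0.4,0,-0.007,0.142,0,0,0,0.4,0,-0.007,0.142,0,0,0,0.9,0,-0.007,0.142,0,0,0,0.9])

```text
t: 3.95
eef_pos: [0.5, 0.3489, 0.0197]
tool_rot: [0.001, -0.072, 0.997, 0.001]
contact_force: [-0.2, -0.3, 0.1]
gripper_width: 0.9
grasp_force: 0.0
```

arm_command(commands=[0,0,0,0,0,0,0.9,0,0,-0.03,0,0,0,0.9,0,0,-0.08,0,0,0,0.9,0,0,-0.13,0,0,0,0.9,0,0,-0.18,0,0,0,0.9,0,0,-0.2,0,0,0,1])

```text
t: 4.55
eef_pos: [0.5009, 0.3494, 0.2241]
tool_rot: [0.004, -0.072, 0.997, 0.003]
contact_force: [0.4, 0.5, -0.1]
gripper_width: 1.0
grasp_force: 0.0
```

Run:
```python
from h import *
from station import *
o=get_obs();print(o["t"],o["eef_pos"],o["q"])
c=read_camera("top");np.savez("top1.npz",**c)
hsv=cv2.cvtColor(c["img"],cv2.COLOR_RGB2HSV)
im=cv2.resize(c["img"][100:250,150:480],None,fx=2.4,fy=2.4,interpolation=cv2.INTER_CUBIC);cv2.imwrite("pics/crop1.png",im[:,:,::-1])
# bar direction: cap at (.489,-.336), bar 70 deg-ish -> x axis angle
a=np.degrees(np.arctan2(.023,.062));print("bar",a)
print(go(o,.488,-.336,.2,a+90),go(o,.488,-.336,.2,a-90))
```

```text
4.55 [0.50087289 0.34943436 0.22411807] [-0.77222414  0.37305571  0.07907289  1.73523274 -0.03381232  1.02555147
  1.03429191]
bar 20.353229148068834
(array([ 0.1118, -0.6765,  0.02  ]), array([  0.2,   0.5, -12.1])) (array([ 0.1118, -0.6765,  0.02  ]), array([  0.7,  -0.3, 167.9]))
```

View pics/crop1.png

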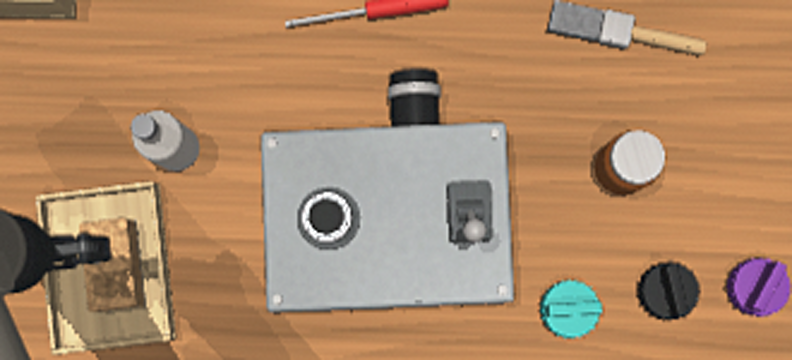

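The block lies in the tray and the port is clear (crop px (325,216)). Now I go to the cap.

arm_command(commands=[0.056,-0.37,0,0,0,68,1,0.056,-0.37,0,0,0,68,1,0.056,-0.37,0,0,0,68,1,0.056,-0.37,0,0,0,68,1,0.056,-0.37,0,0,0,68,1,0.056,-0.37,0,0,0,68,1,0.056,-0.37,0,0,0,68,1,0.056,-0.37,0,0,0,68,1])

```text
t: 5.4
eef_pos: [0.496, -0.0311, 0.2182]
tool_rot: [0.001, 0.503, 0.865, -0.0]
contact_force: [0.3, 0.4, 0.2]
gripper_width: 0.999
grasp_force: 0.0
```

Run:
```python
from h import *
from station import *
o=get_obs();print(o["t"],o["eef_pos"],o["q"][6],go(o,.488,-.336,.2,-69.6))
c=dict(np.load("top1.npz"));hsv=cv2.cvtColor(c["img"],cv2.COLOR_RGB2HSV)
m=(hsv[...,2]>225)&(hsv[...,1]<40)
print("port",rect(c,blob(m,(270,170,300,205)),.104))
```

```text
5.4 [ 0.49604729 -0.03113442  0.21821718] 0.5698748473111365 (array([-0.2609, -0.1578,  0.0184]), array([ 0.1,  0. , 99.3]))
port [0.565  0.0788 0.0537 0.0538 1.8631]
```

arm_command(commands=[-0.261,-0.158,0,0,0,99,1,-0.261,-0.158,0,0,0,99,1,-0.261,-0.158,0,0,0,99,1,-0.261,-0.158,0,0,0,99,1,-0.261,-0.158,0,0,0,99,1,-0.261,-0.158,0,0,0,99,1,-0.261,-0.158,0,0,0,99,1,-0.261,-0.158,0,0,0,99,1])

```text
t: 6.2
eef_pos: [0.4911, -0.3341, 0.218]
tool_rot: [0.001, 0.903, 0.43, -0.0]
contact_force: [0.3, 0.9, 0.6]
gripper_width: 0.997
grasp_force: 0.0
```

Run:
```python
from h import *
from station import *
o=get_obs();print(o["t"],o["eef_pos"],o["q"][6],go(o,.488,-.336,.2,-69.6))
```

```text
6.2 [ 0.49105694 -0.33412201  0.21798132] 0.1548710470857308 (array([-0.0034, -0.0012,  0.018 ]), array([ 0.1,  0. , 30.6]))
```

arm_command(commands=[-0.003,-0.001,0.018,0,0,30.5,0.6,-0.003,-0.001,0.018,0,0,30.5,0.6,-0.003,-0.001,0.018,0,0,30.5,0.6,-0.003,-0.001,0.018,0,0,30.5,0.6,-0.003,-0.001,0.018,0,0,30.5,0.6])

```text
t: 6.7
eef_pos: [0.4896, -0.3327, 0.1996]
tool_rot: [-0.0, 0.983, 0.183, -0.0]
contact_force: [-0.4, -0.0, 0.4]
gripper_width: 0.598
grasp_force: 0.0
```

Run:
```python
from h import *
from station import *
o=get_obs();c=read_camera("wrist");cv2.imwrite("pics/w2.png",c["img"][:,:,::-1]);np.savez("w2.npz",**c)
print(o["t"],o["eef_pos"],o["q"][6]);K,P=c["camera_matrix"],c["pose"]
for z in(.0,.061):
  p=K@(P[:3,:3].T@(np.array([.488,-.336,z])-P[:3,3]));print(p[:2]/p[2])
```

```text
6.7 [ 0.48961972 -0.33270521  0.1995811 ] -0.2685811696086837
[320.68199846 173.19873548]
[321.40622356 190.81019658]
```

View pics/w2.png

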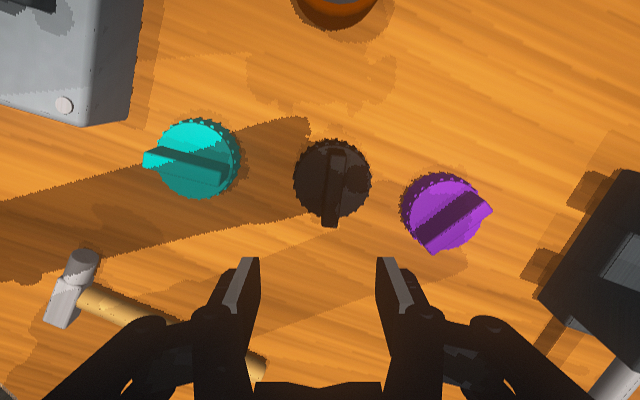

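The bar's top face runs from px (337,150) to (329,226), with the cap centre around (333,180). I convert these to world coordinates.

Run:
```python
from h import *
from station import *
o=get_obs();c=dict(np.load("w2.npz"));V=c["img"].max(2)
cnt=blob(V<75,(285,130,380,232));print(rect(c,cnt,.03))
a,b=ray(c,338,151,.061),ray(c,330,226,.061);d=a-b;ang=np.degrees(np.arctan2(d[1],d[0]));m=(a+b)/2
print(a,b,m,np.linalg.norm(d),ang)
for z in(.12,.039):print(go(o,m[0],m[1],z,ang-90))
```

```text
[ 0.4922 -0.3444  0.072   0.074  63.9924]
[ 0.52359613 -0.33637964  0.061     ] [ 0.46140388 -0.35418971  0.061     ] [ 0.4925     -0.34528467  0.061     ] 0.06469215395049728 15.980192128963058
(array([-0.0018,  0.0127,  0.0797]), array([-0. ,  0. ,  5.2]))
(array([-0.0018,  0.0127,  0.1607]), array([-0. ,  0. ,  5.2]))
```

arm_command(commands=[-0.001,0.012,0.04,0,0,5,0.6,-0.001,0.012,0.08,0,0,5,0.6,-0.001,0.012,0.12,0,0,5,0.6,-0.001,0.012,0.15,0,0,5,0.6,-0.001,0.012,0.163,0,0,5,0.6,-0.001,0.012,0.163,0,0,5,0.6,-0.001,0.012,0.163,0,0,5,0.05,-0.001,0.012,0.163,0,0,5,0.05], force=40)

```text
t: 7.55
eef_pos: [0.494, -0.3454, 0.0385]
tool_rot: [0.001, 0.99, 0.14, 0.001]
contact_force: [-0.3, 0.3, -0.7]
gripper_width: 0.266
grasp_force: 0.0
```

arm_command(commands=[0,0,0,0,0,0,0.05,0,0,0,0,0,0,0.05,0,0,0,0,0,0,0.05,0,0,0,0,0,0,0.05])

```text
t: 7.95
eef_pos: [0.494, -0.3453, 0.0385]
tool_rot: [0.001, 0.99, 0.14, 0.001]
contact_force: [-0.2, -0.2, 6.7]
gripper_width: 0.157
grasp_force: 39.7
```

Run:
```python
from h import *
from station import *
o=get_obs();print(o["t"],o["eef_pos"],o["q"],o["gripper_width"],o["grasp_force"],o["contact_force"])
```

```text
7.95 [ 0.49401057 -0.34526124  0.0384566 ] [-0.01584282  0.73389857  0.7343337   1.90898742 -0.70023709  0.77146589
 -0.17346405] 0.1573885016642686 39.67445969581604 [-0.21410157 -0.17481337  6.65390789]
```

Gripped (width 13.4 mm). I lift the cap and go to a stand-off in front of the port to look at it from close up.

arm_command(commands=[0,0,-0.05,0,0,0,0.05,0,0,-0.1,0,0,0,0.05,0,0,-0.15,0,0,0,0.05,0,0,-0.2,0,0,0,0.05,0,0,-0.2,0,0,0,0.05])

```text
t: 8.45
eef_pos: [0.4953, -0.3476, 0.2439]
tool_rot: [0.003, 0.99, 0.139, 0.005]
contact_force: [-0.1, -0.8, -2.8]
gripper_width: 0.152
grasp_force: 40.4
```

Run:
```python
from h import *
from station import *
o=get_obs();print(o["t"],o["eef_pos"],o["q"],o["gripper_width"],o["grasp_force"],o["contact_force"])
print(go(o,.5145,.017,.24,-39.1))
```

```text
8.45 [ 0.49525377 -0.34764101  0.24387436] [-0.18851015  0.49485939  0.97577411  1.76941304 -0.45763857  1.110566
 -0.35385897] 0.1522204398790185 40.37083983421326 [-0.11802688 -0.80316895 -2.83355811]
(array([ 0.1192, -0.3452,  0.0021]), array([  0.6,  -0.3, -34.9]))
```

arm_command(commands=[0.119,-0.345,0.002,0.6,-0.3,-35,0.05,0.119,-0.345,0.002,0.6,-0.3,-35,0.05,0.119,-0.345,0.002,0.6,-0.3,-35,0.05,0.119,-0.345,0.002,0.6,-0.3,-35,0.05,0.119,-0.345,0.002,0.6,-0.3,-35,0.05,0.119,-0.345,0.002,0.6,-0.3,-35,0.05,0.119,-0.345,0.002,0.6,-0.3,-35,0.05,0.119,-0.345,0.002,0.6,-0.3,-35,0.05])

```text
t: 9.25
eef_pos: [0.5112, 0.0266, 0.234]
tool_rot: [-0.006, 0.901, 0.435, -0.003]
contact_force: [0.5, -0.1, -2.2]
gripper_width: 0.157
grasp_force: 40.5
```

arm_command(commands=[0,0,0,0,0,0,0.05,0,0,0,0,0,0,0.05,0,0,0,0,0,0,0.05,0,0,0,0,0,0,0.05])

```text
t: 9.65
eef_pos: [0.5117, 0.018, 0.2347]
tool_rot: [-0.005, 0.903, 0.43, -0.003]
contact_force: [0.1, 0.7, -2.4]
gripper_width: 0.156
grasp_force: 40.5
```

Run:
```python
from h import *
from station import *
o=get_obs();c=read_camera("wrist");cv2.imwrite("pics/w3.png",c["img"][:,:,::-1]);np.savez("w3.npz",**c)
print(o["t"],o["eef_pos"],o["q"],o["gripper_width"],o["contact_force"],go(o,.565,.0788,.17,-39.1))
K,P=c["camera_matrix"],c["pose"];p=K@(P[:3,:3].T@(np.array([.565,.0788,.104])-P[:3,3]));print(p[:2]/p[2])
```

```text
9.65 [0.51168635 0.01801396 0.23470981] [-0.84934498  0.26821938  0.84018297  1.96974676 -0.24156436  1.0137921
 -0.57853138] 0.15634756104385167 [ 0.13301579  0.74428101 -2.39162481] (array([0.0809, 0.0037, 0.0645]), array([-0.6,  0.1, -0. ]))
[323.97231413  84.48883391]
```

View pics/w3.png

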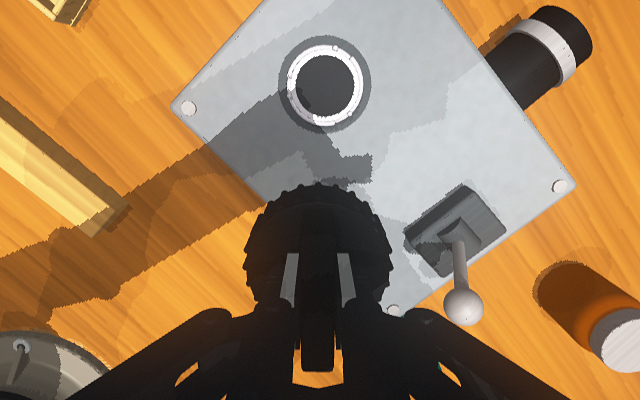

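The ring centre is at px (325,84), matching the prediction of (324,84.5). The held cap shows at columns 245–391, so I measure its offset from the TCP.

Run:
```python
from h import *
from station import *
from scipy.optimize import least_squares
o=get_obs();c=dict(np.load("w3.npz"));im=c["img"];V=im.max(2)
def circ(p):
    s=least_squares(lambda q:np.hypot(p[:,0]-q[0],p[:,1]-q[1])-q[2],[*p.mean(0),.03],loss="soft_l1",f_scale=.001);return np.round(s.x,4),np.sqrt(np.mean(s.fun**2))
cnt=blob(V<60,(235,175,400,300))[:,0]
k=(cnt[:,1]<268)&(cnt[:,1]>180)&(cnt[:,0]>237)&(cnt[:,0]<398)
for z in(.226,.196):
  p=np.array([ray(c,u,v,z)[:2] for u,v in cnt[k].astype(float)]);r,e=circ(p);print(z,r,e,"cap-TCP in tool",tool([*(r[:2]-o["eef_pos"][:2]),0],o))
S=im.max(2).astype(int)-im.min(2)
cnt=blob((V>225)&(S<30),(270,30,380,140))[:,0];p=np.array([ray(c,u,v,.104)[:2] for u,v in cnt.astype(float)]);r,e=circ(p);print("port",r,e)
```

```text
0.226 [0.5219 0.0315 0.0244] 0.006368683093325699 cap-TCP in tool [ 1.66286964e-02 -4.42119656e-04 -2.62229291e-05]
0.196 [0.5135 0.0217 0.0292] 0.007640494485363895 cap-TCP in tool [ 3.72582323e-03 -7.81353194e-04  1.79599164e-06]
port [0.5651 0.0779 0.0259] 0.002965085374222057
```

Run:
```python
from h import *
from station import *
o=get_obs();c=dict(np.load("w3.npz"));V=c["img"].max(2)
for z in (.226,.221):
  f=lambda u,v:tool(ray(c,u,v,z)-o["eef_pos"],o)[:2]
  pts=[]
  for u in range(262,376,4):
    v=next((v for v in range(150,260) if V[v:v+6,u].max()<60),None)
    if v: pts.append((u,v))
  p=np.array([f(*q) for q in pts])
  from scipy.optimize import least_squares
  s=least_squares(lambda q:np.hypot(p[:,0]-q[0],p[:,1]-q[1])-.035,[0,0],loss="soft_l1",f_scale=.0007)
  print(z,np.round(s.x,4),np.round(s.fun*1000,1)); print("left/right row 245",f(246,245),f(391,245),"front",f(318,184))
  print(go(o,.565,.0783,.16,-39.1))
```

```text
0.226 [ 0.0035 -0.0004] [-2.  -1.  -0.1 -1.5 -1.   1.   0.3 -0.8 -0.1  1.2  0.8  0.1 -0.1  0.2
  1.6  0.3 -0.   0.2  1.5  1.  -0.3 -0.5  0.2  0.6 -0.9 -1.1  0.  -1.2
 -3.3]
left/right row 245 [ 0.00945793 -0.03381318] [0.00971103 0.03405616] front [ 3.91986588e-02 -1.06222769e-05]
(array([0.0803, 0.0043, 0.0745]), array([-0.6,  0.1,  0. ]))
0.221 [ 0.0022 -0.0004] [-1.6 -0.8  0.1 -1.4 -0.9  1.1  0.3 -0.9 -0.1  1.2  0.8  0.  -0.2  0.2
  1.6  0.2 -0.1  0.2  1.4  1.  -0.3 -0.5  0.2  0.6 -0.9 -1.   0.2 -0.9
 -3. ]
left/right row 245 [ 0.00708478 -0.03492169] [0.00734626 0.03519278] front [ 3.78093411e-02 -9.35120305e-07]
(array([0.0803, 0.0043, 0.0745]), array([-0.6,  0.1,  0. ]))
```

arm_command(commands=[0.04,0.002,0.01,-0.6,0,0,0.05,0.079,0.004,0.04,-0.6,0,0,0.05,0.079,0.004,0.07,-0.6,0,0,0.05,0.079,0.004,0.08,-0.6,0,0,0.05,0.079,0.004,0.08,-0.6,0,0,0.05,0.079,0.004,0.08,-0.6,0,0,0.05,0.079,0.004,0.08,-0.6,0,0,0.05])

```text
t: 10.4
eef_pos: [0.5646, 0.0784, 0.1562]
tool_rot: [0.0, 0.903, 0.43, 0.0]
contact_force: [-0.5, 0.1, -2.1]
gripper_width: 0.154
grasp_force: 40.4
```

Run:
```python
from h import *
from station import *
o=get_obs();print(o["t"],o["eef_pos"],o["q"],o["contact_force"],go(o,.565,.0783,.15,-39.1))
c=read_camera("scene");np.savez("s4.npz",**c)
K,P=c["camera_matrix"],c["pose"];p=K@(P[:3,:3].T@(np.array([.565,.0783,.104])-P[:3,3]));u,v=(p[:2]/p[2]);print(u,v)
u,v=int(u),int(v);cv2.imwrite("pics/s4.png",cv2.resize(c["img"][v-60:v+40,u-60:u+60],None,fx=5,fy=5,interpolation=cv2.INTER_CUBIC)[:,:,::-1])
c3=dict(np.load("w3.npz"));o3=np.array([.51168635,.01801396,.23470981])
for z in(.196,.226):print(tool(ray(c3,318,372,z)-o3,o))
```

```text
10.4 [0.56464702 0.0784228  0.15624815] [-0.80303622  0.47701988  0.7344971   1.91961697 -0.40496769  0.89642751
 -0.54690749] [-0.46731346  0.14904508 -2.13575003] (array([0.0001, 0.0003, 0.0062]), array([ 0. , -0. ,  0.1]))
346.0975565238275 207.43395668262346
[-0.09383886 -0.00073744  0.03865882]
[-0.06474812 -0.00039715  0.00867468]
```

View pics/s4.png

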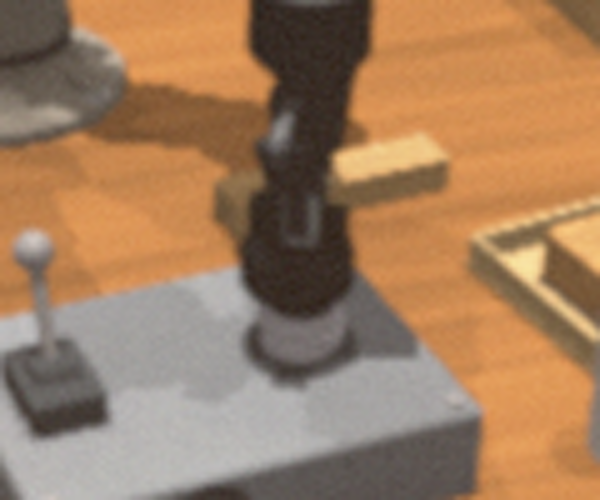

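The crop shows the cup spanning 243–352 and the neck about 258–348. I check this numerically at subpixel.

Run:
```python
from h import *
c=dict(np.load("s4.npz"));K,P=c["camera_matrix"],c["pose"];g=c["img"].mean(2)
pr=lambda x,y,z:(lambda p:p[:2]/p[2])(K@(P[:3,:3].T@(np.array([x,y,z])-P[:3,3])))
def prof(z0,zs,lo,hi,lab):
  for z in zs:
    u,v=pr(.565,.0783,z);v=int(round(v));r=g[v,int(u)-22:int(u)+23];d=np.diff(g[v]);
    x=np.arange(int(u)-22,int(u)+23)
    print(lab,z,"row",v,"axis u %.2f"%u,np.round(r).astype(int).tolist(),x[0])
prof(0,[.14,.135,.13,.125],0,0,"cap")
prof(0,[.1,.095,.09,.085],0,0,"neck")
```

```text
cap 0.14 row 198 axis u 346.36 [142, 141, 142, 142, 141, 144, 142, 142, 130, 102, 68, 46, 48, 52, 55, 46, 43, 48, 42, 46, 45, 46, 47, 46, 38, 50, 48, 46, 48, 39, 44, 50, 77, 111, 131, 139, 138, 139, 137, 138, 136, 133, 137, 138, 140] 324
cap 0.135 row 199 axis u 346.32 [145, 145, 145, 146, 143, 147, 147, 146, 142, 117, 80, 45, 49, 54, 46, 51, 48, 48, 44, 45, 44, 49, 48, 44, 45, 46, 47, 43, 41, 45, 47, 52, 83, 111, 135, 135, 137, 134, 136, 138, 136, 137, 138, 138, 137] 324
cap 0.13 row 201 axis u 346.29 [154, 161, 165, 165, 164, 165, 173, 178, 174, 151, 99, 59, 47, 46, 43, 48, 44, 46, 45, 42, 47, 44, 46, 47, 44, 47, 47, 51, 48, 40, 46, 50, 71, 98, 123, 139, 145, 143, 146, 144, 144, 143, 144, 144, 144] 324
cap 0.125 row 202 axis u 346.25 [170, 177, 184, 183, 180, 178, 180, 179, 175, 151, 101, 50, 42, 45, 43, 42, 44, 39, 46, 46, 46, 47, 42, 48, 45, 44, 42, 47, 41, 50, 47, 49, 66, 91, 108, 130, 138, 148, 140, 145, 144, 140, 144, 142, 140] 324
neck 0.1 row 208 axis u 346.07 [156, 161, 166, 175, 176, 179, 180, 179, 181, 178, 171, 161, 152, 134, 103, 86, 66, 48, 40, 41, 47, 41, 44, 37, 43, 
[... 155 characters left out ...]
 172, 171, 170, 162, 163, 165, 162, 144, 125, 111, 107, 106, 98, 89, 76, 72, 70, 66, 64, 73, 82, 89, 105, 112, 122, 117, 107, 97, 98, 98, 101, 101, 103, 99, 100, 101, 115, 129, 140, 148] 324
neck 0.09 row 211 axis u 346.00 [158, 160, 161, 158, 158, 159, 162, 160, 161, 160, 156, 159, 150, 128, 105, 109, 110, 110, 110, 104, 104, 99, 96, 94, 98, 102, 109, 109, 113, 115, 116, 115, 103, 97, 102, 99, 102, 102, 103, 100, 101, 98, 104, 114, 132] 323
neck 0.085 row 212 axis u 345.96 [163, 157, 158, 158, 158, 160, 159, 159, 155, 161, 161, 155, 125, 93, 83, 97, 109, 112, 112, 114, 114, 113, 116, 111, 111, 112, 113, 112, 110, 117, 121, 112, 92, 94, 98, 101, 99, 103, 101, 100, 102, 102, 98, 100, 114] 323
```

The cap sits roughly 1.5 mm toward tool −x from the port axis. I correct by +1.2 mm and descend slowly.

arm_command(commands=[0.0012,0.0003,0,0,0,0,0.05,0.0012,0.0003,0.006,0,0,0,0.05,0.0012,0.0003,0.011,0,0,0,0.05,0.0012,0.0003,0.015,0,0,0,0.05,0.0012,0.0003,0.018,0,0,0,0.05,0.0012,0.0003,0.019,0,0,0,0.05])

```text
t: 11.05
eef_pos: [0.5656, 0.0799, 0.1355]
tool_rot: [0.0, 0.902, 0.431, -0.0]
contact_force: [3.1, -1.1, -1.5]
gripper_width: 0.155
grasp_force: 40.7
```

arm_command(commands=[0,0,0.001,0,0,0,0.05,0,0,0.002,0,0,0,0.05,0,0,0.003,0,0,0,0.05])

```text
t: 11.35
eef_pos: [0.5655, 0.08, 0.1328]
tool_rot: [0.0, 0.902, 0.431, -0.0]
contact_force: [3.7, -0.6, -0.3]
gripper_width: 0.154
grasp_force: 40.8
```

arm_command(commands=[0,0,0.001,0,0,0,0.05,0,0,0.002,0,0,0,0.05,0,0,0.003,0,0,0,0.05])

```text
t: 11.65
eef_pos: [0.5655, 0.0802, 0.1298]
tool_rot: [0.0, 0.902, 0.431, -0.0]
contact_force: [4.4, -0.1, 0.7]
gripper_width: 0.155
grasp_force: 40.9
```

arm_command(commands=[0.0003,0.0005,0.001,0,0,0,0.05,0.0003,0.0005,0.002,0,0,0,0.05,0.0003,0.0005,0.002,0,0,0,0.05])

```text
t: 11.95
eef_pos: [0.5656, 0.0801, 0.1274]
tool_rot: [0.0, 0.902, 0.431, -0.001]
contact_force: [5.1, 0.8, -1.5]
gripper_width: 0.155
grasp_force: 40.7
```

arm_command(commands=[0,0,0.001,0,0,0,0.05,0,0,0.002,0,0,0,0.05,0,0,0.002,0,0,0,0.05])

```text
t: 12.25
eef_pos: [0.5657, 0.0801, 0.1265]
tool_rot: [-0.0, 0.902, 0.431, -0.001]
contact_force: [2.5, 0.7, 9.0]
gripper_width: 0.152
grasp_force: 42.2
```

Resting on the thread at about −16 mm (the low variant, with lugs about 73° before the starts). I loosen to a straddle, raise 5 mm, and take a first look at the forces.

arm_command(commands=[0,0,-0.001,0,0,0,0.05,0,0,-0.001,0,0,0,0.25,0,0,-0.001,0,0,0,0.25,0,0,-0.005,0,0,0,0.25,0,0,-0.005,0,0,0,0.25])

```text
t: 12.75
eef_pos: [0.5648, 0.0798, 0.1306]
tool_rot: [-0.0, 0.902, 0.431, -0.001]
contact_force: [-0.2, 0.5, -0.2]
gripper_width: 0.249
grasp_force: 0.0
```

Run:
```python
from h import *
from station import *
o=get_obs();print(o["t"],o["eef_pos"],o["q"],o["contact_force"],go(o,.565,.0783,.13,-39.1))
c=read_camera("wrist");np.savez("w5.npz",**c);cv2.imwrite("pics/w5.png",c["img"][:,:,::-1])
```

```text
12.75 [0.56481992 0.07978285 0.13056739] [-0.78097499  0.51383666  0.70679309  1.9341895  -0.43647063  0.85412342
 -0.52295882] [-0.16489065  0.45684295 -0.24070272] (array([-0.001 ,  0.0011,  0.0006]), array([-0.1,  0.1,  0.2]))
```

View pics/w5.png

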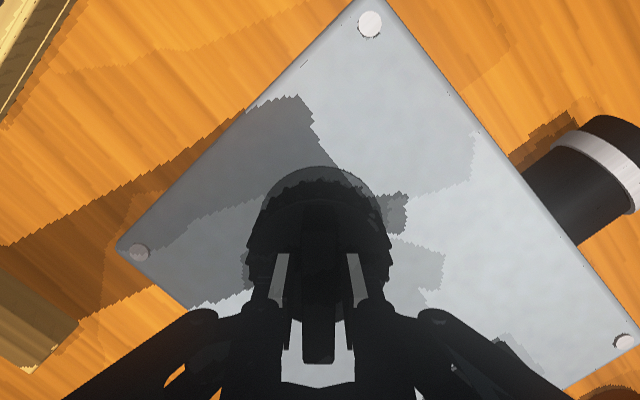

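The cap sits on the port with the bar loosely between the fingers (px 290–355). I begin the backward turn.

arm_command(commands=[0,0.0005,0,0,0,-4,0.25,0,0.0005,0,0,0,-8,0.25,0,0.0005,0,0,0,-12,0.25,0,0.0005,0,0,0,-16,0.25,0,0.0005,0,0,0,-20,0.25,0,0.0005,0,0,0,-24,0.25,0,0.0005,0,0,0,-28,0.25,0,0.0005,0,0,0,-32,0.25])

```text
t: 13.6
eef_pos: [0.5658, 0.0793, 0.131]
tool_rot: [-0.0, 0.748, 0.664, -0.001]
contact_force: [-1.4, -0.7, 5.4]
gripper_width: 0.252
grasp_force: 5.9
```

arm_command(commands=[0,0,0,0,0,-4,0.25,0,0,0,0,0,-8,0.25,0,0,0,0,0,-12,0.25,0,0,0,0,0,-16,0.25,0,0,0,0,0,-20,0.25])

```text
t: 14.1
eef_pos: [0.5668, 0.0796, 0.132]
tool_rot: [-0.0, 0.622, 0.783, 0.0]
contact_force: [-1.8, 0.1, 11.8]
gripper_width: 0.252
grasp_force: 13.5
```

Run:
```python
from h import *
from station import *
o=get_obs();print(o["t"],o["eef_pos"],o["q"],o["contact_force"],o["torque"],go(o,.565,.0783,.13,-39.1))
c=read_camera("scene");np.savez("s6.npz",**c);K,P=c["camera_matrix"],c["pose"];g=c["img"].mean(2);g0=np.load("s4.npz")["img"].mean(2)
print(g[196:222:1,343:350].mean(1).round())
```

```text
14.1 [0.56681042 0.07964672 0.13202113] [-0.61023859  0.45785551  0.46945792  1.92078671 -0.2760463   0.82564711
  0.23566955] [-1.80611456  0.1327718  11.81749903] [ 0.09478717  0.39787297 -0.37927848] (array([-0.0009, -0.0021,  0.002 ]), array([ 0. , -0. , 52.2]))
[ 60.  60.  62.  62.  62.  62.  62.  53.  46.  44.  42.  44.  45.  44.
  44.  44.  44.  45.  43.  47.  66.  95. 104.  88.  65.  70.]
```

arm_command(commands=[-0.0007,-0.0015,-0.001,0,0,-3,0.25,-0.0007,-0.0015,-0.002,0,0,-6,0.25,-0.0007,-0.0015,-0.002,0,0,-9,0.25,-0.0007,-0.0015,-0.002,0,0,-12,0.25,-0.0007,-0.0015,-0.002,0,0,-15,0.25,-0.0007,-0.0015,-0.002,0,0,-18,0.25])

```text
t: 14.75
eef_pos: [0.5647, 0.0789, 0.1331]
tool_rot: [-0.001, 0.491, 0.871, -0.0]
contact_force: [-0.7, 0.5, 6.3]
gripper_width: 0.247
grasp_force: 8.6
```

Run:
```python
from h import *
from station import *
o=get_obs();print(o["t"],o["eef_pos"],o["contact_force"],o["torque"],o["grasp_force"],go(o,.565,.0783,.13,-39.1))
c=read_camera("scene");np.savez("s7.npz",**c);g=c["img"].mean(2)
print(g[196:222:1,343:350].mean(1).round())
```

```text
14.75 [0.56465645 0.07891274 0.13312265] [-0.6769903   0.51909976  6.3036072 ] [ 0.15744117  0.20643735 -0.25021608] 8.614166480256245 (array([-0.0007, -0.    ,  0.0031]), array([-0.1,  0. , 70.2]))
[ 58.  59.  58.  59.  58.  57.  49.  44.  42.  45.  42.  46.  44.  44.
  44.  45.  46.  42.  44.  58.  85. 110. 108.  88.  65.  70.]
```

arm_command(commands=[0,0,0,0,0,-3,0.25,0,0,-0.001,0,0,-6,0.25,0,0,-0.001,0,0,-9,0.25,0,0,-0.001,0,0,-12,0.25,0,0,-0.001,0,0,-15,0.25])

```text
t: 15.3
eef_pos: [0.5647, 0.0791, 0.1342]
tool_rot: [-0.001, 0.373, 0.928, -0.0]
contact_force: [-1.4, 1.8, 6.1]
gripper_width: 0.247
grasp_force: 8.4
```

Run:
```python
from h import *
from station import *
o=get_obs();print(o["t"],o["eef_pos"],o["contact_force"],o["torque"],o["grasp_force"],go(o,.565,.0783,.13,-39.1))
c=read_camera("scene");np.savez("s8.npz",**c);g=c["img"].mean(2)
print(g[196:222:1,343:350].mean(1).round())
```

```text
15.3 [0.56471988 0.07911526 0.13423892] [-1.4256607   1.7748478   6.06650194] [ 0.28584551  0.36445735 -0.27868046] 8.433525437721983 (array([-0.0008, -0.0004,  0.0042]), array([-0.1, -0. , 85.3]))
[ 48.  46.  48.  50.  49.  47.  45.  42.  43.  43.  43.  46.  44.  44.
  45.  43.  45.  45.  45.  61.  88. 110. 107.  88.  63.  70.]
```

arm_command(commands=[0,0,0,0,0,-3,0.25,0,0,0,0,0,-6,0.25,0,0,0,0,0,-9,0.25,0,0,0,0,0,-12,0.25])

```text
t: 15.75
eef_pos: [0.5642, 0.0786, 0.1335]
tool_rot: [-0.001, 0.274, 0.962, -0.001]
contact_force: [-0.3, -0.3, -0.0]
gripper_width: 0.248
grasp_force: 0.1
```

Run:
```python
from h import *
from station import *
o=get_obs();print(o["t"],o["eef_pos"],o["contact_force"],o["torque"],o["grasp_force"],go(o,.565,.0783,.13,-39.1))
c=read_camera("scene");np.savez("s9.npz",**c);g=c["img"].mean(2)
print(g[196:222:1,343:350].mean(1).round())
```

```text
15.75 [0.56418401 0.07855541 0.1335114 ] [-0.30763426 -0.29053053 -0.0185446 ] [ 0.0170039   0.05730759 -0.03023008] 0.14780130732106045 (array([-0.0008,  0.0002,  0.0035]), array([-0.2,  0. , 97.3]))
[48. 47. 47. 46. 46. 46. 40. 41. 43. 42. 44. 44. 45. 47. 49. 45. 42. 46.
 43. 45. 47. 64. 83. 84. 66. 74.]
```

Force fell to zero and the cap's lower edge dropped about 2 px (≈8 mm), so it has dropped. Now forward, lowering the fingers a little.

arm_command(commands=[0.0005,0,0.003,0,0,6,0.21,0.0005,0,0.006,0,0,12,0.21,0.0005,0,0.007,0,0,18,0.21,0.0005,0,0.007,0,0,24,0.21,0.0005,0,0.007,0,0,30,0.21,0.0005,0,0.007,0,0,36,0.21,0.0005,0,0.007,0,0,42,0.21,0.0005,0,0.007,0,0,48,0.21])

```text
t: 16.6
eef_pos: [0.5636, 0.0787, 0.1262]
tool_rot: [-0.001, 0.644, 0.765, -0.001]
contact_force: [0.3, -0.6, -1.4]
gripper_width: 0.206
grasp_force: 0.6
```

Run:
```python
from h import *
from station import *
o=get_obs();print(o["t"],o["eef_pos"],o["q"][6],o["contact_force"],o["torque"],o["grasp_force"],go(o,.565,.0785,.13,-39.1))
c=read_camera("scene");np.savez("s9.npz",**c);g=c["img"].mean(2)
print(g[196:222:1,343:350].mean(1).round())
```

```text
16.6 [0.5635599  0.07874591 0.12624333] 0.18929868958153337 [ 0.32617534 -0.57391953 -1.42182159] [ 0.00306115 -0.02208154 -0.00515261] 0.6391612204606645 (array([-0.0005,  0.0014, -0.0038]), array([-0.1,  0.1, 48.9]))
[63. 61. 59. 61. 61. 62. 65. 62. 52. 46. 42. 44. 42. 46. 45. 46. 46. 43.
 45. 44. 44. 52. 72. 79. 69. 76.]
```

arm_command(commands=[0,0.001,0,0,0,6,0.21,0,0.001,0,0,0,12,0.21,0,0.001,0.001,0,0,18,0.21,0,0.001,0.002,0,0,24,0.21,0,0.001,0.003,0,0,30,0.21,0,0.001,0.003,0,0,36,0.21,0,0.001,0.003,0,0,42,0.21,0,0.001,0.003,0,0,48,0.21])

```text
t: 17.45
eef_pos: [0.565, 0.0791, 0.1236]
tool_rot: [-0.0, 0.899, 0.438, -0.001]
contact_force: [0.6, -0.2, 0.3]
gripper_width: 0.212
grasp_force: 1.1
```

Run:
```python
from h import *
from station import *
o=get_obs();print(o["t"],o["eef_pos"],o["q"][6],o["contact_force"],o["torque"],o["grasp_force"],go(o,.565,.0785,.13,-39.1))
c=read_camera("scene");np.savez("s9.npz",**c);g=c["img"].mean(2)
print(g[196:222:1,343:350].mean(1).round())
```

```text
17.45 [0.56504379 0.07906172 0.12361005] -0.5009570783811018 [ 0.6297204  -0.21866832  0.29060391] [-0.02672492 -0.08146973  0.07648099] 1.0948985785944387 (array([-0.0005,  0.0003, -0.0064]), array([-0. ,  0.1,  1. ]))
[59. 59. 59. 59. 57. 60. 63. 68. 67. 55. 45. 43. 45. 45. 45. 45. 45. 43.
 45. 42. 42. 43. 50. 56. 60. 68.]
```

arm_command(commands=[0,0,0,0,0,5,0.21,0,0,0,0,0,10,0.21,0,0,0,0,0,15,0.21,0,0,0,0,0,20,0.21])

```text
t: 17.9
eef_pos: [0.5653, 0.079, 0.1236]
tool_rot: [0.0, 0.961, 0.276, -0.001]
contact_force: [2.0, -0.5, -0.5]
gripper_width: 0.212
grasp_force: 1.6
```

Run:
```python
from h import *
from station import *
o=get_obs();print(o["t"],o["eef_pos"],o["q"][6],o["contact_force"],o["torque"],o["grasp_force"],go(o,.565,.0785,.13,-39.1))
c=read_camera("scene");np.savez("s9.npz",**c);g=c["img"].mean(2)
print(g[196:222:1,343:350].mean(1).round())
```

```text
17.9 [0.56531389 0.07896638 0.12361544] -0.7818744017849122 [ 1.97040175 -0.54218349 -0.5256995 ] [-0.11474869 -0.26292134  0.05753616] 1.6109472932294011 (array([-0.0005,  0.0002, -0.0064]), array([  0. ,   0.1, -18.9]))
[60. 62. 62. 62. 61. 61. 61. 63. 60. 50. 44. 44. 45. 46. 47. 48. 43. 44.
 45. 44. 43. 46. 52. 61. 64. 78.]
```

arm_command(commands=[0,0,0,0,0,5,0.21,0,0,0,0,0,10,0.21,0,0,0,0,0,15,0.21])

```text
t: 18.25
eef_pos: [0.5661, 0.0788, 0.1237]
tool_rot: [0.001, 0.989, 0.149, 0.0]
contact_force: [6.4, -1.7, -5.1]
gripper_width: 0.212
grasp_force: 13.8
```

arm_command(commands=[0,0,0,0,0,5,0.21,0,0,0,0,0,10,0.21])

```text
t: 18.45
eef_pos: [0.5665, 0.0786, 0.1237]
tool_rot: [0.001, 0.998, 0.063, 0.001]
contact_force: [7.1, -1.7, -5.8]
gripper_width: 0.214
grasp_force: 37.2
```

Run:
```python
from h import *
from station import *
o=get_obs();print(o["t"],o["eef_pos"],o["q"][6],o["contact_force"],o["torque"],o["grasp_force"],go(o,.565,.0785,.13,-39.1))
c=read_camera("scene");np.savez("s9.npz",**c);g=c["img"].mean(2)
print(g[196:222:1,343:350].mean(1).round())
```

```text
18.45 [0.56654579 0.07858717 0.12369203] -1.1293957973790265 [ 7.05001315 -1.70905561 -5.78360021] [-0.54195903 -1.38481086  1.21708651] 37.20644606743008 (array([-0.0015, -0.0001, -0.0063]), array([  0.2,   0. , -43.6]))
[63. 63. 60. 61. 60. 61. 60. 63. 57. 47. 41. 43. 43. 43. 46. 48. 47. 44.
 45. 42. 44. 44. 49. 59. 65. 81.]
```

Stiff at 1.2 Nm with the cap home. I back off slightly, open and rise, and triangulate the lever knob.

arm_command(commands=[-0.0015,0,0,0,0,-6,0.3,-0.0015,0,0,0,0,-8,0.4,-0.0015,0,0,0,0,-8,0.4,-0.0015,0,-0.03,0,0,-8,0.4,-0.0015,0,-0.08,0,0,-8,0.4,-0.0015,0,-0.12,0,0,-8,0,-0.0015,0,-0.12,0,0,-8,0])

```text
t: 19.2
eef_pos: [0.5668, 0.0785, 0.2487]
tool_rot: [-0.001, 0.991, 0.131, 0.003]
contact_force: [-0.4, -0.4, 0.3]
gripper_width: 0.066
grasp_force: 0.0
```

Run:
```python
from h import *
from station import *
o=get_obs();print(o["t"],o["eef_pos"],o["q"],o["contact_force"])
c3=dict(np.load("w3.npz"));t=dict(np.load("top0.npz"))
def M(c):return c["camera_matrix"]@np.linalg.inv(c["pose"])[:3]
X=cv2.triangulatePoints(M(c3),M(t),np.array([[463.],[306.]]),np.array([[347.6],[195.5]]))[:,0];X=X[:3]/X[3];print("tip",X)
print(go(o,.485,-.096,.24,-86.1))
c=read_camera("scene");np.savez("s10.npz",**c)
K,P=c["camera_matrix"],c["pose"]
f=lambda x,y,z:(lambda p:np.round(p[:2]/p[2],1))(K@(P[:3,:3].T@(np.array([x,y,z])-P[:3,3])))
print("bar top expected home",f(.565,.0785,.141),"lower edge front",f(.565+.033,.0785-.009,.08))
im=c["img"][140:260,270:430];cv2.imwrite("pics/s10.png",cv2.resize(im,None,fx=5,fy=5,interpolation=cv2.INTER_CUBIC)[:,:,::-1])
```

```text
19.2 [0.56680281 0.07852195 0.24873844] [-1.00542769  0.43535547  1.01821535  1.83761306 -0.41758715  1.09510204
 -1.14291963] [-0.40874982 -0.41009348  0.25197004]
tip [ 0.54830126 -0.09337638  0.16787321]
(array([-0.1242,  0.1474,  0.0079]), array([-0. , -0.4, 11.1]))
bar top expected home [346.4 197.8] lower edge front [346.9 219.5]
```

View pics/s10.png

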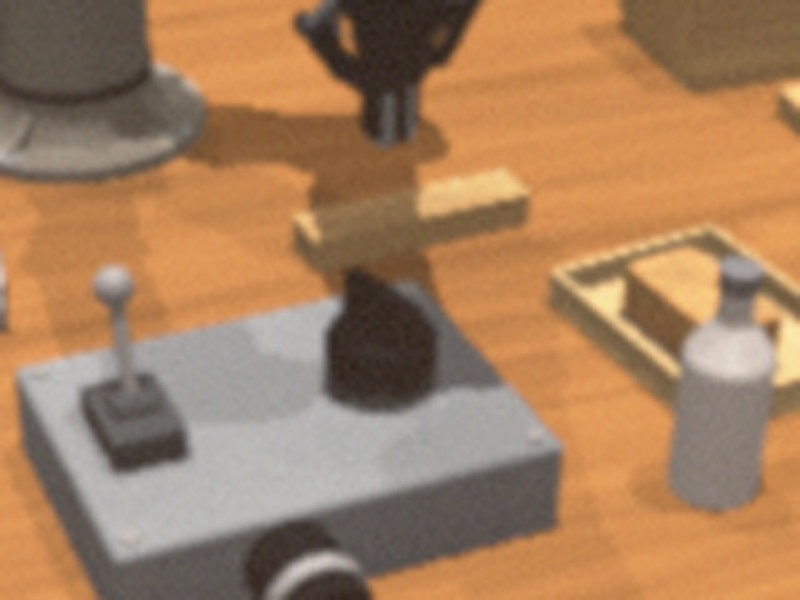

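The cap is down and level on the port (crop px (380,350)), and the block lies in the tray. The knob is at (0.548,−0.093,0.168), so I go to the robot side of it.

arm_command(commands=[-0.124,0.147,0,0,0,11,0,-0.124,0.147,0,0,0,11,0,-0.124,0.147,0,0,0,11,0,-0.124,0.147,0,0,0,11,0,-0.124,0.147,0.02,0,0,11,0,-0.124,0.147,0.06,0,0,11,0,-0.124,0.147,0.1,0,0,11,0,-0.124,0.147,0.1,0,0,11,0])

```text
t: 20.05
eef_pos: [0.4776, -0.0946, 0.1394]
tool_rot: [0.0, 0.999, 0.035, -0.006]
contact_force: [-1.0, -0.1, -0.2]
gripper_width: -0.001
grasp_force: 0.0
```

Run:
```python
from h import *
from station import *
o=get_obs();print(o["t"],o["eef_pos"],o["q"],o["contact_force"])
print(go(o,.525,-.095,.145,-86.1),go(o,.600,-.0895,.145,-86.1))
```

```text
20.05 [ 0.47764782 -0.09459379  0.13943957] [-0.70419976  0.45255149  0.98400864  2.11976987 -0.50672493  0.83816686
 -0.91109105] [-0.96398372 -0.05980547 -0.24793038]
(array([ 0.0471,  0.0037, -0.0061]), array([0. , 0.7, 0.1])) (array([ 0.1223,  0.0035, -0.007 ]), array([0. , 0.7, 0.1]))
```

arm_command(commands=[0.03,0.0035,-0.003,0,0,0,0,0.05,0.0035,-0.006,0,0,0,0,0.065,0.0035,-0.006,0,0,0,0,0.08,0.0035,-0.006,0,0,0,0,0.092,0.0035,-0.006,0,0,0,0,0.102,0.0035,-0.006,0,0,0,0,0.11,0.0035,-0.006,0,0,0,0,0.115,0.0035,-0.006,0,0,0,0])

```text
t: 20.85
eef_pos: [0.5915, -0.0912, 0.149]
tool_rot: [-0.001, 0.999, 0.035, -0.007]
contact_force: [-27.9, 1.2, 13.8]
gripper_width: 0.0
grasp_force: 14.2
```

arm_command(commands=[0.003,0,0,0,0,0,0,0.003,0,0,0,0,0,0])

```text
t: 21.05
eef_pos: [0.5914, -0.0916, 0.1484]
tool_rot: [-0.002, 0.999, 0.034, -0.009]
contact_force: [-24.6, 1.1, 14.6]
gripper_width: 0.004
grasp_force: 12.7
```

The lever is at its stop (25 N). I retreat and check.

arm_command(commands=[-0.03,0,0,0,0,0,0,-0.06,0,-0.02,0,0,0,0,-0.08,0,-0.06,0,0,0,0,-0.08,0,-0.11,0,0,0,0,-0.08,0,-0.13,0,0,0,0,-0.08,0,-0.13,0,0,0,0,-0.08,0,-0.13,0,0,0,0])

```text
t: 21.75
eef_pos: [0.5204, -0.0956, 0.2798]
tool_rot: [-0.0, 0.999, 0.036, -0.001]
contact_force: [-1.2, 0.2, -0.3]
gripper_width: -0.001
grasp_force: 0.0
```

Run:
```python
from h import *
from station import *
o=get_obs();print(o["t"],o["eef_pos"],o["contact_force"],o["joint_vel"].round(3) if hasattr(o["joint_vel"],"round") else o["joint_vel"])
c=read_camera("scene");c0=dict(np.load("s10.npz"))
K,P=c["camera_matrix"],c["pose"]
f=lambda x,y,z:(lambda p:np.round(p[:2]/p[2],1))(K@(P[:3,:3].T@(np.array([x,y,z])-P[:3,3])))
print("tip start/expected over",f(.548,-.093,.168),f(.614,-.089,.163))
# knob: bright low-saturation round blob near both predictions
h=cv2.cvtColor(c["img"],cv2.COLOR_RGB2HSV)
d=cv2.absdiff(c["img"],c0["img"]).max(2)[180:250,270:330];m=(d>40).astype(np.uint8)
n,l,s,ct=cv2.connectedComponentsWithStats(m);print([(s[i].tolist(),(ct[i]+[270,180]).round(1).tolist()) for i in range(1,n) if s[i,4]>8])
t=read_camera("top");t1=dict(np.load("top1.npz"))
def pr(c,x):
  p=c["camera_matrix"]@(c["pose"][:3,:3].T@(np.array(x)-c["pose"][:3,3]));return np.round(p[:2]/p[2],1)
print("top expected knob",pr(t,(.614,-.089,.163)))
g=t["img"].max(2).astype(int);hs=cv2.cvtColor(t["img"],cv2.COLOR_RGB2HSV)
d=cv2.absdiff(t["img"],t1["img"]).max(2)[150:215,325:375];n,l,s,ct=cv2.connectedComponentsWithStats((d>40).astype(np.uint8));print([(s[i].tolist(),(ct[i]+[325,150]).round(1).tolist()) for i in range(1,n) if s[i,4]>8])
S=hs[...,1];print("block",rect(t,blob((hs[...,1]>95),(172,185,218,242)),.05))
```

```text
21.75 [ 0.52043244 -0.09564125  0.27982948] [-1.20484602  0.23453178 -0.2722823 ] [ 0.013  0.024 -0.02   0.026 -0.003 -0.003 -0.   ]
tip start/expected over [292.8 196.9] [299.6 209.2]
[([18, 0, 42, 41, 867], [310.5, 197.9]), ([9, 30, 14, 11, 62], [286.0, 215.3]), ([30, 52, 7, 4, 18], [302.9, 233.7])]
top expected knob [346.5 171.2]
[([0, 7, 38, 58, 1192], [345.5, 189.9]), ([37, 16, 13, 49, 572], [368.1, 190.9]), ([21, 44, 3, 4, 10], [347.2, 195.5])]
block [0.5022 0.3462 0.0693 0.1116 9.4391]
```

arm_command(commands=[0,0.2,0,0,0,0,0,0,0.2,0,0,0,0,0,0,0.2,0,0,0,0,0,0,0.2,0,0,0,0,0,0,0.2,0,0,0,0,0,0,0.2,0,0,0,0,0,0,0.2,0,0,0,0,0])

```text
t: 22.55
eef_pos: [0.5345, -0.2943, 0.2786]
tool_rot: [-0.0, 0.999, 0.036, -0.002]
contact_force: [-0.9, 0.6, -0.1]
gripper_width: 0.002
grasp_force: 0.0
```

Run:
```python
from h import *
from station import *
t=read_camera("top");t1=dict(np.load("top1.npz"));s=read_camera("scene");s0=dict(np.load("s10.npz"))
for n,a,b,(x0,y0,x1,y1) in(("top",t,t1,(332,155,362,212)),("scene",s,s0,(275,180,330,245))):
  A=a["img"].astype(int).mean(2)[y0:y1,x0:x1];B=b["img"].astype(int).mean(2)[y0:y1,x0:x1]
  d=np.abs(A-B)>25;k,l,st,ct=cv2.connectedComponentsWithStats(d.astype(np.uint8))
  print(n,[(st[i,2:].tolist(),(ct[i]+[x0,y0]).round(1).tolist(),round((A-B)[l==i].mean())) for i in range(1,k) if st[i,4]>5])
```

```text
top [([19, 20, 110], [346.0, 174.2], -40), ([13, 15, 102], [345.7, 196.5], -26)]
scene [([55, 33, 765], [305.1, 193.5], -49), ([6, 3, 13], [298.8, 206.3], 43), ([5, 8, 27], [293.1, 212.3], 39), ([7, 5, 27], [299.6, 211.6], -45), ([7, 4, 18], [300.4, 225.3], -31), ([7, 4, 24], [303.0, 233.6], -48)]
```

The knob now shows at scene px about (299,208.5), against (299.6,209.2) predicted for fully over. I hand in.

```bash
python3 -c "
from station import *
print(hand_in())"
```

```text
the job is handed in; nothing more can be done
None
```

I handed the job in at about 22.6 s of robot time: the block is flat in the tray, the cap dropped and was then screwed home until stiff (1.2 Nm), and the lever was pushed over to its stop. The verdict was not shown. I sent no move near the glue bottle or jar, but didn't measure them again afterwards.

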